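Set the wheel bearing nut and hold it for pinning

TASK

Set the wheel bearing on the hub standing on the bench: run the big castellated nut down its spindle, clockwise from above, until it bottoms out against the washer, then back it off a quarter turn. Finish with the nut still held firmly and motionless in the gripper at that setting, ready for someone to fit the locking pin, and leave the other things on the bench where they lie.

Things in the scene. Friction and masses are not known exactly. Their poses are not given: they have to be found in the camera images.
- hub: Steel wheel hub upright on a fixed square plate (160 x 160 x 12 mm); never moves. Origin: centre of the plate's underside, on the bench; z up along the spindle. Flange 132 mm across, top at 55 mm; five studs 12 mm thick on a 102 mm circle, tops at 77 mm; nose 64 mm across up to 85 mm; washer 40 mm across up to 97 mm; threaded spindle 24 mm thick, ends at 136 mm.
- spindle_end (a point): Centre of the upper end of the threaded spindle, 136 mm above the bench, on the nut's axis.
- nut_middle (a point): Middle of the nut on its axis, 13 mm above its underside; turns with it (z up). Plain steel hexagon castle nut, 46 mm across flats, 53 mm over corners, 26 mm high, six flats facing this point's +-x axis and every 60 degrees from it, a dark pin slot in the top over each. Started on the spindle. Fully home this point is 110 mm above the bench; the thread lifts it 3 mm per turn. Grip on two flats.
- nut (a joint): Turn of the nut, rad: grows clockwise seen from above (tightening, down), falls as it is backed off anticlockwise. 0 is the loosest it goes (a stop keeps it on the thread), 5.5 is bottomed out on the washer (hard stop, felt as a sharp rise in turning resistance). Starts between 1.2 and 3.4. Drag about 0.12 N m; stays where it is left.
- dust_cap: Bystander: loose aluminium dust cap, a domed disc 62 mm in diameter and 33 mm high, beside the hub. Origin: centre of its underside.
- grease_jar: Bystander: loose white jar with a black lid, 70 mm in diameter and 70 mm high, beside the hub. Origin: centre of its underside.
- spanner: Bystander: loose steel spanner, 180 mm long, lying flat beyond the hub. Origin: near its middle, on the bench; x along its length.
Things that resemble listed ones, but are neither listed nor needed, are in the scene too. Of the things like the hub, leave any that is yellow; of the rest the smaller one is meant.

How it is judged:
On the way:
1. the nut is bottomed out on the washer (value of joint nut above 5.42 rad), for 0.2 s.
At the end, for the whole second after the job is handed in: After having been bottomed out (joint above 5.42 for 0.2 s), the nut stands a quarter turn back from its stop (joint between 3.58 and 4.28, that is 90 degrees within 20 degrees), is motionless (below 0.05 rad/s) and is gripped by the fingers with more than 8 N (value of joint nut between 3.58 and 4.28 rad and velocity of joint nut between -0.05 and 0.05 rad/s and contact force between the fingers and nut above 8 N); the arm keeps its last pose, push and grip.
It fails at once if a bystander (dust cap, jar or spanner) was moved more than 20 mm or knocked over (distance of any of dust_cap, grease_jar, spanner from where it was at the start of the episode above 0.02 m or angle between any of dust_cap, grease_jar's own z axis and vertical above 0.4 rad).
It also fails if it takes over 64 s, if anything falls off the work surface, if the arm or the gripper's body presses on something with over 40 N, if the wrist force passes 120 N, or if a joint passes its speed limit or range.

ROBOT

A 7-joint arm with a two-finger parallel gripper is mounted at the origin on the work surface. World frame = base frame: x ahead of the robot, y to its left, z up, the work surface at z = 0. Lengths are in m, angles in rad, forces in N, time in s.
With the tool pointing down it reaches from about 0.425 to 1.025 m from the base axis. Payload 3.6 kg.
Tool frame: the origin (TCP) lies between the finger pads; the fingertips stand 25 mm ahead of it and the grasp point (between the pads) lies 6 mm ahead of it; z points along the fingers, y is the line along which they close (so a half turn about z gives the same grasp; the last joint's range is limited). The gripper opens to 85 mm and grips with 20 to 120 N. Pads are 22 mm wide; open, the fingers measure 114 mm over their backs; the gripper's body (76 mm by 85 mm) begins 54 mm behind the grasp point. The pads swing forward as they close: fully open they stand 13 mm farther back than shut.
Start: joints at [-1.2, 0.591, 0.048, 1.609, -0.033, 0.943, -0.034], TCP at [0.324, 0.648, 0.256] pointing down, gripper open.
Joint ranges: [-2.69, 2.69], [-0.47, 2.24], [-1.27, 1.36], [0.19, 2.51], [-1.53, 4.68], [0.08, 2.07], [-3.09, 3.09]. Speed limits (rad/s): [2.57, 2.57, 3.14, 3.14, 3.14, 3.14, 3.14].

INTERFACE

Orientations are given as a 3x3 rotation matrix whose columns are the frame's x, y, z axes.
In Python, from cell import telemetry, cams, order gives the robot as it stands.
- The arm moves only by the tool send_rows, never from a script. Its argument "increments" is text: rows parted by semicolons, each of 5 numbers parted by spaces: the shift along the tool's x, y, z scaled (see below), then the turn about the tool's z scaled (see below), then the opening, from 0 (shut) to 1 (fully open). A call has 1 to 10 rows; each row is the pose to reach, as a shift and turn from the pose commanded when the call began, along the tool's axes at that moment; what a row does not reach only later rows make up. The controller multiplies each number of a shift by 30 cm and each number of a turn by 90 degrees. A row lasts 1/8 s, in which the tool goes at most 62.5 mm and 10.7 degrees, less where a joint would pass 70% of its speed; a pose out of reach is approached as far as the arm can. A call with a number of a shift or a turn outside -1 to 1 is refused whole. A call with a gripper value outside its range is refused whole. The fingers move at their own pace and stop on an object; "force" is the grip in N (left out, the last holds). Time passes only in rows, so rows that repeat a pose let the fingers close. It gives the time, the measured TCP pose, the force, the opening and the grip force at its end, in the units of the state.
- telemetry.sense(): the state, without advancing time (a new reading comes with each control period).
- cams.get_image(name): name is "scene" or "top" or "wrist"; returns the picture (480x640x3 uint8, blue, green, red); there is no depth.
- cams.camera_model(name): a dict with "fx", "fy", "cx", "cy" (pixels), "R" (3x3) and "t" (3): a world point X has camera coordinates R X + t. Camera axes: x right, y down, z forward; pixel columns grow to the right and rows downward; lengths in m; the calibration is good to about 2 mm. The wrist camera is an equidistant fisheye: a pixel r from the principal point sees the ray r / f radians off the axis. A picture is of the moment at which its call begins: read the wrist's pose just before it. camera_model takes no time and is no camera call; for the wrist camera it gives the pose at the moment of the call.
- order.finish_job(): hands the job in; it is judged then, once.
Trained networks look in the newest picture that a camera, given by its name, has taken for a name from the list of things; names that differ only in an ending like _2 or _b are one class to them, and where a whole thing is asked for, a point or a joint stands for the part that bears it (a point fixed in the world has none). Each returns a list of dicts, best first, with "confidence" (0 to 1); they miss things now and then, are a little off and sometimes report something else, mostly with a low value. They report only what shows in the picture. A call takes as long as a camera call. They do not tell look-alikes from the thing itself.
- cams.regions_of(camera, target): "region" (480x640 bool, what is visible of it) and "position" ([column, row] in pixels, amid what is visible of it).
The state is a dict: "clock": time; "qpos": joint angles; "qvel": joint speeds; "effort": joint torques, N m; "tcp_pos": TCP position; "eef_rot": TCP orientation; "ft_force": force on the tool from outside, world axes, zero at the start; "ft_torque": the same for the moment, N m; "width": opening from 0.0 (shut) to 1.0 (fully open); "finger_force": force on a finger pad.
Only numpy, scipy, OpenCV 4.12 (cv2) and the standard library are available. Lean on these libraries where they do the work, as an engineer would, in place of code of your own. Each camera call takes 0.05 s, during which the arm holds its last target. There are 200 camera calls.

## Working session

There is one attempt and no reset: what is moved stays moved. The work goes in short steps, Python scripts to look and compute and a tool call to move; the robot and the scene stay as the last step left them, time stands still between calls to the robot, and variables do not carry over. Pictures are saved under pics/ and viewed, at most 10 in all, crops included, and the job is handed in when it is done.

Besides the shell and the picture viewer there is one more tool, called after "Emit:" in YAML: its name, and indented under it one key for each argument. send_rows: Moves the arm, as the interface text tells. Its arguments: {"type":"object","properties":{"increments":{"type":"string"},"force":{"type":"number"}},"required":["increments"]}

```bash
mkdir -p pics; ls
cat > h.py <<'E'
import numpy as np, cv2
from cell import telemetry, cams, order
def ray(cam,px):
    m=cams.camera_model(cam); R=np.array(m["R"]);t=np.array(m["t"])
    d=np.array([(px[0]-m["cx"])/m["fx"],(px[1]-m["cy"])/m["fy"]])
    if cam=="wrist":
        r=np.linalg.norm(d); v=np.array([*(d/max(r,1e-9)*np.sin(r)),np.cos(r)])
    else: v=np.array([*d,1.])
    return -R.T@t, R.T@v
def at_z(cam,px,z):
    o,v=ray(cam,px); return o+v*(z-o[2])/v[2]
def proj(cam,X):
    m=cams.camera_model(cam); c=np.array(m["R"])@np.array(X)+np.array(m["t"])
    if cam=="wrist":
        r=np.hypot(c[0],c[1]);th=np.arctan2(r,c[2]);k=th/max(r,1e-9);return [m["cx"]+m["fx"]*k*c[0],m["cy"]+m["fy"]*k*c[1]]
    return [m["cx"]+m["fx"]*c[0]/c[2],m["cy"]+m["fy"]*c[1]/c[2]]
E
python3 - <<'E'
from h import *
s=telemetry.sense(); print(s)
a=cams.get_image("scene"); b=cams.get_image("top")
cv2.imwrite("pics/s1.png",a); cv2.imwrite("pics/t1.png",b)
for cam in ("scene","top"):
    for n,z in (("hub",.055),("nut_middle",.115),("dust_cap",.015),("grease_jar",.07),("spanner",0.005)):
        for d in cams.regions_of(cam,n)[:4]: print(cam,n,round(d["confidence"],2),np.round(d["position"]),d["region"].sum(),at_z(cam,d["position"],z).round(3))
E
```

```text
pics
{'clock': 0.0, 'qpos': array([-1.20045341,  0.59210566,  0.04829159,  1.60983158, -0.03329909,
        0.94270558, -0.03371295]), 'qvel': array([-0.00099997,  0.00096372,  0.00146294,  0.00109215, -0.00107361,
        0.0010855 , -0.00084804]), 'effort': array([ 1.66937266e-04, -5.48700321e+01,  1.54683989e+00, -1.98126090e+01,
        9.44883213e-03,  8.76282138e-03, -6.31896285e-06]), 'tcp_pos': array([0.3239963 , 0.64770912, 0.25514691]), 'eef_rot': array([[-8.94373317e-01,  4.47320434e-01, -8.93745845e-04],
       [ 4.47321310e-01,  8.94370953e-01, -2.06008492e-03],
       [-1.22177756e-04, -2.24227654e-03, -9.99997479e-01]]), 'ft_force': array([-0.25276073,  0.07650885, -0.08752372]), 'ft_torque': array([-0.06001721,  0.02878179,  0.02544254]), 'finger_force': 0.0, 'width': 0.99960513104177}
scene hub 0.95 [310. 222.] 3072 [ 0.523 -0.144  0.055]
scene hub 0.77 [271. 138.] 5295 [ 0.498 -0.449  0.055]
scene hub 0.65 [376. 151.] 2762 [ 0.251 -0.267  0.055]
scene nut_middle 0.7 [268. 108.] 492 [ 0.474 -0.504  0.115]
scene nut_middle 0.69 [378. 135.] 206 [ 0.247 -0.273  0.115]
scene nut_middle 0.59 [304. 204.] 265 [ 0.527 -0.167  0.115]
scene nut_middle 0.49 [219. 207.] 752 [ 0.724 -0.258  0.115]
scene grease_jar 0.7 [219. 207.] 724 [ 0.719 -0.288  0.07 ]
scene spanner 0.91 [285. 280.] 608 [ 0.645 -0.045  0.005]
top hub 0.96 [369. 229.] 3772 [ 0.516 -0.167  0.055]
top hub 0.75 [418. 338.] 4098 [ 0.243 -0.277  0.055]
top hub 0.6 [485. 244.] 7773 [ 0.471 -0.454  0.055]
top nut_middle 0.83 [501. 233.] 678 [ 0.49  -0.477  0.115]
top nut_middle 0.71 [424. 336.] 309 [ 0.25  -0.282  0.115]
top nut_middle 0.69 [372. 227.] 284 [ 0.512 -0.169  0.115]
top dust_cap 0.72 [297. 270.] 420 [0.419 0.02  0.015]
top grease_jar 0.79 [420. 153.] 657 [ 0.705 -0.299  0.07 ]
top spanner 0.75 [320. 183.] 569 [ 0.647 -0.045  0.005]
```

View pics/s1.png

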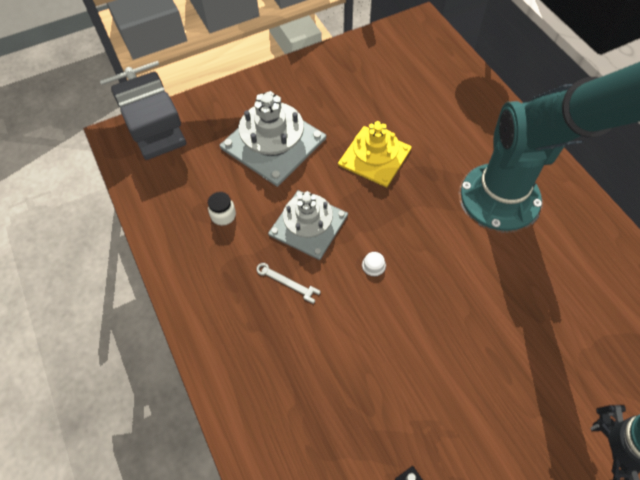

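View pics/t1.png

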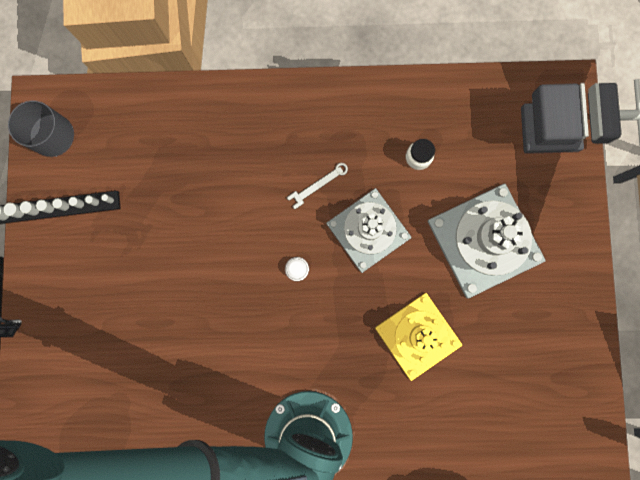

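The scene picture shows three hubs: the big grey one (270,138), the yellow one (376,151) and the small grey one (310,222). The small grey one is the target, and in the top view it sits at (370,228). The dust cap is at (297,269) in top, the jar at (420,153) and the spanner at (320,185). I'm moving over the target at the current height.

Emit:
send_rows:
  increments: "-0.59 -0.72 0 0 1;-0.59 -0.72 0 0 1;-0.59 -0.72 0 0 1;-0.59 -0.72 0 0 1;-0.59 -0.72 0 0 1"

```text
clock: 1.23
tcp_pos: [0.387, 0.3715, 0.2565]
eef_rot: [[-0.892, 0.451, 0.0], [0.451, 0.892, -0.002], [-0.001, -0.002, -1.0]]
ft_force: [0.7, 0.3, 0.5]
width: 0.999
finger_force: 0.0
```

Emit:
send_rows:
  increments: "-0.59 -0.72 0 0 1;-0.59 -0.72 0 0 1;-0.59 -0.72 0 0 1;-0.59 -0.72 0 0 1;-0.59 -0.72 0 0 1"

```text
clock: 1.85
tcp_pos: [0.4481, 0.0998, 0.2567]
eef_rot: [[-0.892, 0.452, 0.001], [0.452, 0.892, -0.001], [-0.001, -0.0, -1.0]]
ft_force: [0.0, 0.8, -0.4]
width: 0.997
finger_force: 0.0
```

Emit:
send_rows:
  increments: "-0.59 -0.72 0 0 1;-0.59 -0.72 0 0 1;-0.59 -0.72 0 0 1;-0.59 -0.72 0 0 1;-0.59 -0.72 0 0 1;-0.59 -0.72 0 0 1"

```text
clock: 2.6
tcp_pos: [0.5097, -0.172, 0.2567]
eef_rot: [[-0.892, 0.452, 0.001], [0.452, 0.892, -0.002], [-0.002, -0.001, -1.0]]
ft_force: [-0.2, 0.3, -0.8]
width: 0.996
finger_force: 0.0
```

Run:
```python
from h import *
s=telemetry.sense(); print(s["clock"],s["tcp_pos"],s["qpos"].round(3)); print(s["eef_rot"].round(3))
im=cams.get_image("wrist"); m=cams.camera_model("wrist"); print({k:np.round(v,3).tolist() for k,v in m.items()})
cv2.imwrite("pics/w1.png",im)
for n,z in (("hub",.055),("nut_middle",.115)):
    for d in cams.regions_of("wrist",n)[:3]: print(n,round(d["confidence"],2),np.round(d["position"]),d["region"].sum(),at_z("wrist",d["position"],z).round(3))
```

```text
2.6 [ 0.50966285 -0.17196853  0.25666457] [ 0.067  0.362  0.225  2.039 -0.114  0.75   1.463]
[[-0.892  0.452  0.001]
 [ 0.452  0.892 -0.002]
 [-0.002 -0.001 -1.   ]]
{'fx': 371.648, 'fy': 371.648, 'cx': 322.376, 'cy': 238.512, 'R': [[0.449, 0.893, 0.0], [0.857, -0.431, 0.282], [0.252, -0.126, -0.959]], 't': [-0.077, -0.547, 0.23]}
hub 0.97 [331. 206.] 24371 [ 0.507 -0.159  0.055]
hub 0.95 [116.  50.] 15753 [ 0.277 -0.27   0.055]
hub 0.84 [ 82. 291.] 25157 [ 0.465 -0.445  0.055]
nut_middle 0.81 [64. 28.] 1877 [ 0.257 -0.28   0.115]
nut_middle 0.73 [332. 231.] 2981 [ 0.512 -0.161  0.115]
nut_middle 0.69 [ 35. 356.] 3200 [ 0.493 -0.512  0.115]
```

View pics/w1.png

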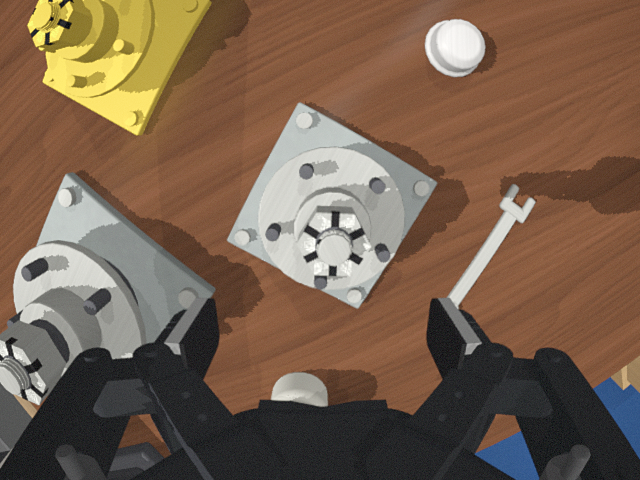

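The wrist picture shows the target hub in the centre. Its spindle tip is at (334,246), with castle slots at (335,216), (358,229), (355,265), (333,272), (310,263) and (310,233). The fingers close along the image horizontal, so a turn of about 30° is needed. Next I measure the axis and the slot phase.

```bash
cat > meas.py <<'E'
from h import *
def phase(img,axis,ztop,name):
    # rectify a 64 mm square at the nut's top; 0.2 mm/px, world x right, y up
    n=320; g=(np.arange(n)-n/2)*2e-4
    mp=np.array([[proj("wrist",(axis[0]+x,axis[1]+y,ztop)) for x in g] for y in -g],np.float32)
    r=cv2.remap(img,mp,None,cv2.INTER_LINEAR); cv2.imwrite(name,cv2.resize(r,(480,480)))
    gr=cv2.cvtColor(r,cv2.COLOR_BGR2GRAY); X,Y=np.meshgrid(g,-g); R=np.hypot(X,Y); th=np.arctan2(Y,X)
    a=(R>.015)&(R<.0215); w=np.clip(110-gr.astype(float),0,None)*a
    z=(w*np.exp(6j*th)).sum(); return np.degrees(np.angle(z))/6, abs(z)/w.sum()
E
python3 - <<'E'
from meas import *
s=telemetry.sense(); im=cv2.imread("pics/w1.png")
ax=at_z("wrist",(334,246),.136); print("axis",ax)
# top/scene nut triangulation check
for c,p in (("top",(372,227)),("scene",(304,204))): print(c,at_z(c,p,.12))
ph,q=phase(im,ax,.125,"pics/r1.png"); y=s["eef_rot"][:,1]; yaw=np.degrees(np.arctan2(y[1],y[0]))
print("slot phase",ph,q,"tool y dir",yaw)
d=ax-s["tcp_pos"]; print("tool shift",s["eef_rot"].T@d)
E
```

```text
axis [ 0.51636738 -0.16236974  0.136     ]
top [ 0.51149127 -0.16816338  0.12      ]
scene [ 0.52816107 -0.16299817  0.12      ]Traceback (most recent call last):
  File "<stdin>", line 6, in <module>
  File "meas.py", line 5, in phase
    mp=np.array([[proj("wrist",(axis[0]+x,axis[1]+y,ztop)) for x in g] for y in -g],np.float32)
                  ~~~~^^^^^^^^^^^^^^^^^^^^^^^^^^^^^^^^^^^^
  File "h.py", line 13, in proj
    m=cams.camera_model(cam); c=np.array(m["R"])@np.array(X)+np.array(m["t"])
ValueError: time passes only in moves, steps and waits
```

```bash
sed -i '1a import functools' h.py; sed -i 's/^def ray/@functools.lru_cache\ndef model(c): return cams.camera_model(c)\ndef ray/; s/m=cams.camera_model(cam)/m=model(cam)/' h.py
python3 - <<'E'
from meas import *
s=telemetry.sense(); im=cv2.imread("pics/w1.png")
ax=at_z("wrist",(334,246),.136)
ph,q=phase(im,ax,.125,"pics/r1.png"); y=s["eef_rot"][:,1]; yaw=np.degrees(np.arctan2(y[1],y[0]))
print("slot phase",ph,q,"tool y dir",yaw)
d=ax-s["tcp_pos"]; print("tool shift",s["eef_rot"].T@d, s["clock"])
E
```

```text
slot phase -29.303312501954903 0.713563166064093 tool y dir 63.52395598228329
tool shift [-0.0044042   0.00743142  0.12019428] 2.75
```

View pics/r1.png

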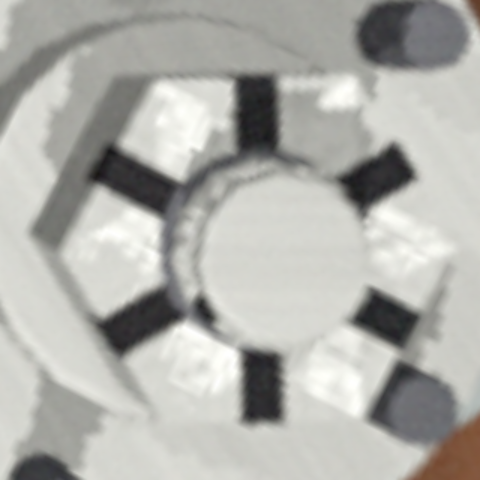

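The rectified view shows the six slots centred at (260,249), which puts the nut axis at about (0.519, -0.164). That agrees with the parallax-corrected spindle disc. The slots point at about 31.7° mod 60. I'll wind the wrist anticlockwise by 208° so that one grip covers the whole run, then check from lower down.

Emit:
send_rows:
  increments: "-0.015 0.039 0 -1 1;-0.015 0.039 0 -1 1;-0.015 0.039 0 -1 1;-0.015 0.039 0 -1 1;-0.015 0.039 0 -1 1;-0.015 0.039 0 -1 1;-0.015 0.039 0 -1 1;-0.015 0.039 0 -1 1;-0.015 0.039 0 -1 1"

```text
clock: 3.88
tcp_pos: [0.5184, -0.158, 0.2564]
eef_rot: [[-0.442, -0.897, -0.0], [-0.897, 0.441, 0.001], [-0.001, 0.001, -1.0]]
ft_force: [0.1, 0.6, -0.4]
width: 0.995
finger_force: 0.0
```

Emit:
send_rows:
  increments: "0 0 0.1 -1 1;0 0 0.1 -1 1;0 0 0.1 -1 1;0 0 0.1 -1 1;0 0 0.1 -1 1;0 0 0.1 -1 1;0 0 0.1 -1 1;0 0 0.1 -1 1;0 0 0.1 -1 1"

```text
clock: 5.0
tcp_pos: [0.4951, -0.0981, 0.1538]
eef_rot: [[0.839, -0.539, 0.077], [-0.533, -0.842, -0.083], [0.109, 0.029, -0.994]]
ft_force: [-0.4, -0.4, 0.2]
width: 1.002
finger_force: 0.0
```

Emit:
send_rows:
  increments: "0 0 0.1 -0.313 1;0 0 0.1 -0.313 1;0 0 0.1 -0.313 1;0 0 0.1 -0.313 1;0 0 0.1 -0.313 1"

```text
clock: 5.62
tcp_pos: [0.4547, -0.0526, 0.0817]
eef_rot: [[0.981, -0.137, 0.136], [-0.121, -0.986, -0.119], [0.15, 0.1, -0.984]]
ft_force: [0.3, 0.4, 0.5]
width: 0.999
finger_force: 0.0
```

Run:
```python
from meas import *
s=telemetry.sense(); print(s["clock"],s["tcp_pos"],s["qpos"].round(3)); print(s["eef_rot"].round(4).tolist())
im=cams.get_image("wrist"); cv2.imwrite("pics/w2.png",im)
ax=np.array([.5191,-.1636,.125])
ph,q=phase(im,ax,.125,"pics/r2.png"); y=s["eef_rot"][:,1]; yaw=np.degrees(np.arctan2(y[1],y[0]))
print("slot phase",ph,q,"tool y dir",yaw, proj("wrist",ax))
```

```text
5.625 [ 0.45467702 -0.05261898  0.08167773] [ 0.786  0.967 -1.267  2.37   1.477  1.056  3.084]
[[0.9813, -0.1365, 0.1358], [-0.1207, -0.9856, -0.1186], [0.1501, 0.0999, -0.9836]]
slot phase 20.958609609565762 0.1249116590383386 tool y dir -97.88614877201877 [np.float64(631.0597950550241), np.float64(125.87436353418607)]
```

View pics/r2.png

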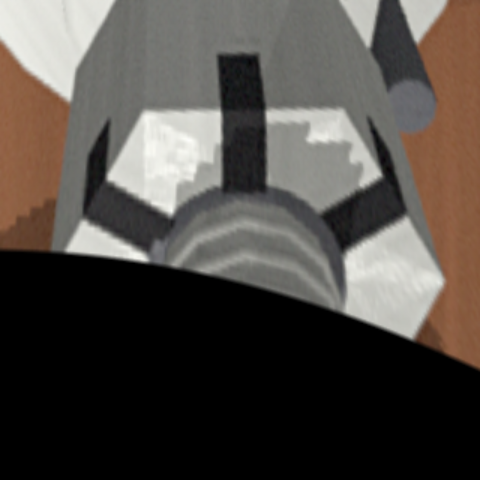

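View pics/w2.png

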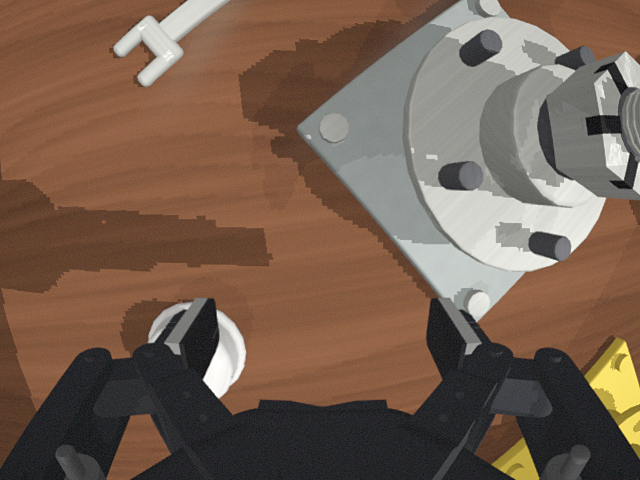

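The wrist turn drives q7 the opposite way from what I expected, so q7 hit its limit and the arm drifted. Nothing was touched. I'll raise and unwind gently, a small step first.

Emit:
send_rows:
  increments: "0 0 -0.3 0.2 1"

```text
clock: 5.8
tcp_pos: [0.4426, -0.0455, 0.1347]
eef_rot: [[0.938, -0.326, 0.115], [-0.315, -0.943, -0.105], [0.143, 0.062, -0.988]]
ft_force: [0.1, -1.7, 1.8]
width: 1.002
finger_force: 0.0
```

Emit:
send_rows:
  increments: "0 0 -0.3 0.3 1;0 0 -0.3 0.5 1;0 0 -0.3 0.6 1;0 0 -0.3 0.7 1;0 0 -0.3 0.8 1;0 0 -0.3 0.9 1;0 0 -0.3 0.9 1"

```text
clock: 6.68
tcp_pos: [0.4343, -0.0353, 0.2324]
eef_rot: [[-0.074, -0.988, 0.137], [-0.991, 0.058, -0.119], [0.11, -0.145, -0.983]]
ft_force: [-0.1, 0.8, 0.4]
width: 1.0
finger_force: 0.0
```

Run:
```python
from h import *
s=telemetry.sense(); print(s["clock"],s["tcp_pos"],s["qpos"].round(3)); print(s["eef_rot"].round(4).tolist())
y=s["eef_rot"][:,1]; print(np.degrees(np.arctan2(y[1],y[0])), s["eef_rot"].T@(np.array([.5191,-.1636,.235])-s["tcp_pos"])/.3)
```

```text
6.675 [ 0.43425895 -0.03529453  0.23240261] [ 0.733  0.379 -1.044  2.311  0.804  0.691  2.166]
[[-0.0744, -0.9877, 0.1374], [-0.9912, 0.0581, -0.1191], [0.1097, -0.1451, -0.9833]]
176.63375090231744 [ 0.40381907 -0.30543256  0.08129129]
```

The unwinding worked, but a 10° tool tilt (tool z leans toward azimuth -41°) stayed in the commanded pose. To take it out, I'll go to azimuth -41° at a safe height and push gently past the inner reach limit. That should tilt the tool back inward.

Emit:
send_rows:
  increments: "0.3 0.04 -0.35 0.1 1;0.6 0.08 -0.35 0.1 1;0.97 0.11 -0.35 0.1 1;0.97 0.11 -0.35 0.1 1;0.97 0.11 -0.35 0.1 1;0.97 0.11 -0.35 0.1 1"

```text
clock: 7.42
tcp_pos: [0.3696, -0.3163, 0.3594]
eef_rot: [[-0.237, -0.963, 0.132], [-0.967, 0.221, -0.125], [0.092, -0.157, -0.983]]
ft_force: [0.8, 0.6, -0.1]
width: 1.0
finger_force: 0.0
```

```bash
cat > st.py <<'E'
from h import *
import sys
s=telemetry.sense(); print(s["clock"],s["tcp_pos"].round(4),s["qpos"].round(3)); print(s["eef_rot"].round(4).tolist())
y=s["eef_rot"][:,1]; print("ydir",np.degrees(np.arctan2(y[1],y[0])).round(2))
if len(sys.argv)>3: print("units",(s["eef_rot"].T@(np.array(sys.argv[1:4],float)-s["tcp_pos"])/.3).round(3))
E
python3 st.py .26 -.23 .36
```

```text
7.425 [ 0.3696 -0.3163  0.3594] [ 1.669  0.27  -1.262  2.08   0.426  0.843  3.084]
[[-0.237, -0.9625, 0.1319], [-0.9672, 0.221, -0.1254], [0.0915, -0.1573, -0.9833]]
ydir 167.07
units [-0.191  0.415 -0.086]
```

Emit:
send_rows:
  increments: "0 0 0 1 1;0 0 0 1 1;0 0 0 1 1;0 0 0 1 1;0 0 0 1 1;0 0 0 1 1;0 0 0 1 1;0 0 0 1 1;0 0 0 1 1"

```text
clock: 8.55
tcp_pos: [0.3724, -0.3082, 0.3586]
eef_rot: [[-0.965, 0.224, 0.132], [0.209, 0.97, -0.122], [-0.156, -0.091, -0.984]]
ft_force: [-0.3, -0.6, 1.0]
width: 1.001
finger_force: 0.0
```

```bash
python3 st.py .26 -.23 .36
```

```text
8.55 [ 0.3724 -0.3082  0.3586] [ 1.385  0.164 -0.897  2.092  0.243  0.784  1.698]
[[-0.9655, 0.2244, 0.1323], [0.2088, 0.9703, -0.1223], [-0.1558, -0.0905, -0.9836]]
ydir 76.98
units [ 0.415  0.169 -0.086]
```

Emit:
send_rows:
  increments: "0.1 0.04 0 0.5 1;0.1 0.04 0 0.5 1;0.1 0.04 0 0.5 1;0.1 0.04 0 0.5 1;0.1 0.04 0 0.5 1;0.1 0.04 0 0.5 1;0.1 0.04 0 0.5 1;0.1 0.04 0 0.5 1;0.1 0.04 0 0.5 1;0.1 0.04 0 0.5 1"

```text
clock: 9.8
tcp_pos: [0.3452, -0.2916, 0.3522]
eef_rot: [[-0.525, 0.841, 0.131], [0.833, 0.539, -0.121], [-0.173, 0.046, -0.984]]
ft_force: [-0.5, 0.3, 0.3]
width: 1.004
finger_force: 0.0
```

```bash
python3 st.py .26 -.23 .36
```

```text
9.8 [ 0.3452 -0.2916  0.3522] [ 1.337  0.098 -0.801  2.157  0.157  0.745  1.004]
[[-0.5249, 0.841, 0.1313], [0.8334, 0.5391, -0.1215], [-0.173, 0.0457, -0.9839]]
ydir 32.66
units [ 0.316 -0.127 -0.088]
```

Emit:
send_rows:
  increments: "0.15 -0.06 -0.04 0 1;0.316 -0.127 -0.088 0 1;0.316 -0.127 -0.088 0 1;0.316 -0.127 -0.088 0 1;0.316 -0.127 -0.088 0 1"

```text
clock: 10.42
tcp_pos: [0.2612, -0.2306, 0.3605]
eef_rot: [[-0.525, 0.84, 0.133], [0.833, 0.54, -0.121], [-0.174, 0.047, -0.984]]
ft_force: [-0.2, -1.0, 0.9]
width: 1.002
finger_force: 0.0
```

```bash
python3 st.py .18 -.16 .36
```

```text
10.425 [ 0.2612 -0.2306  0.3605] [ 1.449 -0.136 -0.758  2.307 -0.122  0.756  1.336]
[[-0.5253, 0.8405, 0.1329], [0.833, 0.5398, -0.1213], [-0.1737, 0.047, -0.9837]]
ydir 32.71
units [ 0.339 -0.101 -0.063]
```

Emit:
send_rows:
  increments: "0.15 -0.05 -0.03 0 1;0.339 -0.101 -0.063 0 1;0.339 -0.101 -0.063 0 1;0.339 -0.101 -0.063 0 1;0.339 -0.101 -0.063 0 1"

```text
clock: 11.05
tcp_pos: [0.1801, -0.1603, 0.3603]
eef_rot: [[-0.526, 0.84, 0.133], [0.833, 0.54, -0.121], [-0.173, 0.047, -0.984]]
ft_force: [0.1, 0.1, -0.3]
width: 1.002
finger_force: 0.0
```

```bash
python3 st.py .2 -.18 .30
```

```text
11.05 [ 0.1801 -0.1603  0.3603] [ 1.407 -0.374 -0.573  2.446 -0.292  0.853  1.591]
[[-0.5258, 0.8402, 0.1325], [0.8328, 0.5402, -0.1209], [-0.1732, 0.0468, -0.9838]]
ydir 32.74
units [-0.055  0.011  0.214]
```

Emit:
send_rows:
  increments: "0.17 -0.05 -0.03 0 1;0.17 -0.05 -0.03 0 1;0.17 -0.05 -0.03 0 1"

```text
clock: 11.42
tcp_pos: [0.1389, -0.1239, 0.3593]
eef_rot: [[-0.526, 0.84, 0.132], [0.832, 0.541, -0.121], [-0.173, 0.046, -0.984]]
ft_force: [0.6, -0.6, -0.8]
width: 0.999
finger_force: 0.0
```

```bash
python3 st.py .1 -.09 .36
```

```text
11.425 [ 0.1389 -0.1239  0.3593] [ 1.128 -0.471 -0.359  2.505 -0.215  0.91   1.476]
[[-0.5265, 0.8399, 0.1321], [0.8324, 0.5408, -0.121], [-0.173, 0.0462, -0.9838]]
ydir 32.78
units [ 0.162 -0.048 -0.033]
```

Emit:
send_rows:
  increments: "0.1 -0.03 -0.02 0 1;0.1 -0.03 -0.02 0 1"

```text
clock: 11.68
tcp_pos: [0.1347, -0.1189, 0.3597]
eef_rot: [[-0.528, 0.841, 0.118], [0.835, 0.54, -0.11], [-0.156, 0.04, -0.987]]
ft_force: [-1.1, -0.3, 0.3]
width: 1.0
finger_force: 0.0
```

```bash
python3 st.py .12 -.105 .30
```

```text
11.675 [ 0.1347 -0.1189  0.3597] [ 1.023 -0.47  -0.313  2.505 -0.17   0.93   1.389]
[[-0.5281, 0.841, 0.1175], [0.8347, 0.5396, -0.1104], [-0.1562, 0.0398, -0.9869]]
ydir 32.68
units [ 0.096 -0.024  0.186]
```

Emit:
send_rows:
  increments: "0.3 -0.08 -0.05 0 1;0.3 -0.08 -0.05 0 1;0.3 -0.08 -0.05 0 1;0.3 -0.08 -0.05 0 1"

```text
clock: 12.18
tcp_pos: [0.1202, -0.1394, 0.3407]
eef_rot: [[-0.525, 0.845, 0.098], [0.847, 0.53, -0.034], [-0.08, 0.065, -0.995]]
ft_force: [0.3, -0.0, -0.3]
width: 1.001
finger_force: 0.0
```

```bash
python3 st.py .12 -.105 .30
```

```text
12.175 [ 0.1202 -0.1394  0.3407] [ 1.892 -0.471 -0.659  2.505 -0.439  1.001  2.073]
[[-0.5253, 0.8453, 0.0976], [0.8471, 0.5303, -0.0336], [-0.0802, 0.0651, -0.9947]]
ydir 32.1
units [0.108 0.051 0.131]
```

Emit:
send_rows:
  increments: "0.107 0.31 -0.055 0 1;0.107 0.31 -0.055 0 1;0.107 0.31 -0.055 0 1;0.107 0.31 -0.055 0 1"

```text
clock: 12.68
tcp_pos: [0.1818, -0.0603, 0.3611]
eef_rot: [[-0.529, 0.843, 0.098], [0.845, 0.534, -0.033], [-0.08, 0.066, -0.995]]
ft_force: [-0.7, 0.4, 1.2]
width: 1.003
finger_force: 0.0
```

```bash
python3 st.py .13 -.045 .36
```

```text
12.675 [ 0.1818 -0.0603  0.3611] [ 1.126 -0.465 -0.576  2.465 -0.328  0.996  1.318]
[[-0.5287, 0.8431, 0.0984], [0.845, 0.5338, -0.033], [-0.0803, 0.0657, -0.9946]]
ydir 32.34
units [ 0.135 -0.119 -0.015]
```

Emit:
send_rows:
  increments: "0.135 -0.119 -0.015 0 1;0.135 -0.119 -0.015 0 1;0.135 -0.119 -0.015 0 1"

```text
clock: 13.05
tcp_pos: [0.1497, -0.0526, 0.3612]
eef_rot: [[-0.525, 0.847, 0.086], [0.848, 0.529, -0.029], [-0.07, 0.058, -0.996]]
ft_force: [0.0, -0.6, -0.6]
width: 0.998
finger_force: 0.0
```

Emit:
send_rows:
  increments: "0.1 -0.09 -0.01 0 1;0.1 -0.09 -0.01 0 1"

```text
clock: 13.3
tcp_pos: [0.1385, -0.0604, 0.3595]
eef_rot: [[-0.495, 0.866, 0.064], [0.867, 0.498, -0.021], [-0.05, 0.045, -0.998]]
ft_force: [-1.3, 0.7, 0.9]
width: 1.001
finger_force: 0.0
```

```bash
python3 st.py .13 -.045 .36
```

```text
13.3 [ 0.1385 -0.0604  0.3595] [ 0.498 -0.472 -0.198  2.505 -0.104  1.035  0.888]
[[-0.4955, 0.8663, 0.064], [0.8672, 0.4976, -0.0209], [-0.05, 0.0451, -0.9977]]
ydir 29.87
units [ 0.058  0.001 -0.005]
```

Emit:
send_rows:
  increments: "0.1 -0.09 -0.01 0 1;0.1 -0.09 -0.01 0 1"

```text
clock: 13.55
tcp_pos: [0.127, -0.0663, 0.3594]
eef_rot: [[-0.493, 0.869, 0.044], [0.87, 0.493, 0.001], [-0.021, 0.039, -0.999]]
ft_force: [-1.3, -0.2, -0.1]
width: 1.0
finger_force: 0.0
```

Emit:
send_rows:
  increments: "0.08 -0.07 -0.01 0 1"

```text
clock: 13.68
tcp_pos: [0.1275, -0.0576, 0.3583]
eef_rot: [[-0.558, 0.829, 0.038], [0.83, 0.558, 0.016], [-0.008, 0.04, -0.999]]
ft_force: [-0.0, 0.2, 0.7]
width: 1.003
finger_force: 0.0
```

```bash
python3 st.py .13 -.045 .36
```

```text
13.675 [ 0.1275 -0.0576  0.3583] [ 0.64  -0.471 -0.236  2.505 -0.155  1.073  1.092]
[[-0.5577, 0.8291, 0.0379], [0.83, 0.5576, 0.0158], [-0.0081, 0.0403, -0.9992]]
ydir 33.92
units [ 0.03   0.031 -0.005]
```

Emit:
send_rows:
  increments: "0.28 0.28 0.01 0 1;0.28 0.28 0.01 0 1;0.28 0.28 0.01 0 1;0.28 0.28 0.01 0 1"

```text
clock: 14.18
tcp_pos: [0.1528, 0.0553, 0.3573]
eef_rot: [[-0.53, 0.847, 0.036], [0.848, 0.53, 0.01], [-0.01, 0.036, -0.999]]
ft_force: [-0.3, -0.9, 0.1]
width: 1.001
finger_force: 0.0
```

```bash
python3 st.py .105 .043 .36
```

```text
14.175 [0.1528 0.0553 0.3573] [ 0.252 -0.454 -0.471  2.483 -0.236  1.044  0.495]
[[-0.5303, 0.8471, 0.0356], [0.8477, 0.5303, 0.0103], [-0.0101, 0.0356, -0.9993]]
ydir 32.05
units [ 0.05  -0.157 -0.015]
```

Emit:
send_rows:
  increments: "0.03 -0.1 -0.01 0 1;0.03 -0.1 -0.01 0 1"

```text
clock: 14.42
tcp_pos: [0.1321, 0.0487, 0.3581]
eef_rot: [[-0.52, 0.854, 0.028], [0.854, 0.52, 0.008], [-0.008, 0.028, -1.0]]
ft_force: [-0.2, 0.0, -0.3]
width: 0.996
finger_force: 0.0
```

Emit:
send_rows:
  increments: "0.03 -0.1 -0.01 0 1;0.03 -0.1 -0.01 0 1"

```text
clock: 14.68
tcp_pos: [0.1218, 0.057, 0.3573]
eef_rot: [[-0.567, 0.824, 0.008], [0.824, 0.566, 0.006], [0.0, 0.01, -1.0]]
ft_force: [0.1, -0.9, 0.3]
width: 1.002
finger_force: 0.0
```

The tilt is down to 0.6°. I'm going back above the nut and winding anticlockwise to the ~92° flat direction.

Emit:
send_rows:
  increments: "-0.68 0.337 0.17 0 1;-0.68 0.337 0.17 0 1;-0.68 0.337 0.17 0 1;-0.68 0.337 0.17 0 1;-0.68 0.337 0.17 0 1"

```text
clock: 15.3
tcp_pos: [0.3204, -0.0724, 0.3072]
eef_rot: [[-0.52, 0.854, 0.008], [0.854, 0.52, -0.001], [-0.005, 0.007, -1.0]]
ft_force: [0.2, 0.3, -0.1]
width: 1.001
finger_force: 0.0
```

Emit:
send_rows:
  increments: "-0.68 0.337 0.17 -0.63 1;-0.68 0.337 0.17 -0.63 1;-0.68 0.337 0.17 -0.63 1;-0.68 0.337 0.17 -0.63 1;-0.68 0.337 0.17 -0.63 1;-0.68 0.337 0.17 -0.63 1;-0.68 0.337 0.17 -0.63 1"

```text
clock: 16.18
tcp_pos: [0.5101, -0.191, 0.2583]
eef_rot: [[-0.999, 0.031, 0.008], [0.031, 1.0, 0.001], [-0.008, 0.001, -1.0]]
ft_force: [-0.1, -0.7, 0.4]
width: 1.001
finger_force: 0.0
```

```bash
python3 st.py .5191 -.1636 .26
python3 - <<'E'
from meas import *
im=cams.get_image("wrist"); cv2.imwrite("pics/w3.png",im)
ax=np.array([.5191,-.1636,.125])
print(phase(im,ax,.125,"pics/r3.png"),proj("wrist",ax),telemetry.sense()["clock"])
for n,z in (("hub",.055),("nut_middle",.12)):
    for d in cams.regions_of("wrist",n)[:3]: print(n,round(d["confidence"],2),np.round(d["position"]),d["region"].sum(),at_z("wrist",d["position"],z).round(3))
E
```

```text
16.175 [ 0.5101 -0.191   0.2583] [ 0.227  0.361  0.064  2.021 -0.038  0.753  1.854]
[[-0.9995, 0.0309, 0.0082], [0.031, 0.9995, 0.0008], [-0.0082, 0.001, -1.0]]
ydir 88.23
units [-0.027  0.092 -0.005]
(np.float64(-27.18910349265346), np.float64(0.3122834057563464)) [np.float64(361.65871645544456), np.float64(243.8892759156485)] 16.225
hub 0.96 [345. 204.] 23758 [ 0.504 -0.171  0.055]
hub 0.93 [ 87. 193.] 31109 [ 0.48  -0.429  0.055]
nut_middle 0.86 [350. 231.] 2777 [ 0.511 -0.172  0.12 ]
nut_middle 0.59 [ 10. 228.] 1639 [ 0.496 -0.486  0.12 ]
```

View pics/r3.png

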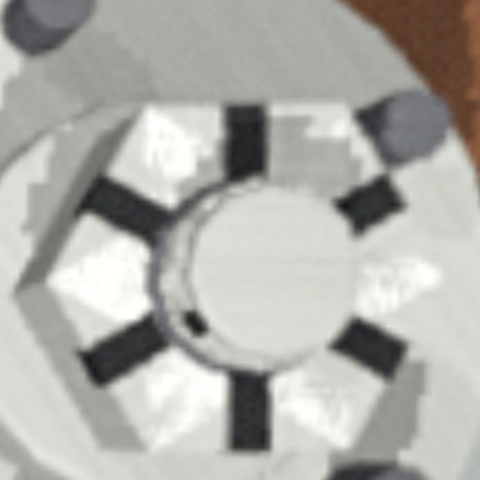

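The slot centre is offset by 5 mm from the earlier estimate, probably because the arm was still settling when the picture was taken. I'll hold briefly and measure again.

Emit:
send_rows:
  increments: "-0.025 0.08 0.05 -0.04 1;-0.025 0.08 0.05 -0.04 1;-0.025 0.08 0.05 -0.04 1;-0.025 0.08 0.05 -0.04 1"

```text
clock: 16.82
tcp_pos: [0.5195, -0.1666, 0.2439]
eef_rot: [[-0.999, -0.034, 0.01], [-0.034, 0.999, -0.0], [-0.01, -0.001, -1.0]]
ft_force: [-0.2, 0.1, -0.4]
width: 1.001
finger_force: 0.0
```

```bash
cat >> meas.py <<'E'
def centre(img,z,guess,name):
    # slot centroid: fit dark slot blobs in the rectified view
    n=400; s=2e-4; g=(np.arange(n)-n/2)*s
    mp=np.array([[proj("wrist",(guess[0]+x,guess[1]+y,z)) for x in g] for y in -g],np.float32)
    r=cv2.remap(img,mp,None,cv2.INTER_LINEAR); cv2.imwrite(name,r)
    b=(cv2.cvtColor(r,cv2.COLOR_BGR2GRAY)<70).astype(np.uint8)
    k,_,st,c=cv2.connectedComponentsWithStats(b)
    P=[(guess[0]+(c[i][0]-n/2)*s,guess[1]-(c[i][1]-n/2)*s,st[i][4]) for i in range(1,k) if 150<st[i][4]<2500]
    return np.array(P)
E
python3 - <<'E'
from meas import *
s=telemetry.sense(); im=cams.get_image("wrist"); s2=telemetry.sense(); cv2.imwrite("pics/w4.png",im)
print(s["clock"],s["tcp_pos"],s2["tcp_pos"],s["qvel"].round(3))
P=centre(im,.125,(.520,-.167),"pics/r4.png"); print(P.round(4).tolist())
y=s["eef_rot"][:,1]; print(np.degrees(np.arctan2(y[1],y[0])))
E
```

```text
16.825 [ 0.51953547 -0.16656897  0.24386919] [ 0.51955857 -0.16671147  0.24394615] [ 0.003 -0.003  0.001 -0.003 -0.002 -0.001 -0.001]
[[0.5428, -0.1328, 732.0], [0.5455, -0.1293, 204.0], [0.536, -0.1449, 419.0], [0.5195, -0.1511, 1159.0], [0.5558, -0.1581, 431.0], [0.5031, -0.1596, 1207.0], [0.5358, -0.1592, 850.0], [0.5035, -0.1786, 1115.0], [0.5364, -0.1783, 816.0], [0.52, -0.187, 984.0], [0.5349, -0.1928, 528.0]]
91.94033190533044
```

View pics/r4.png

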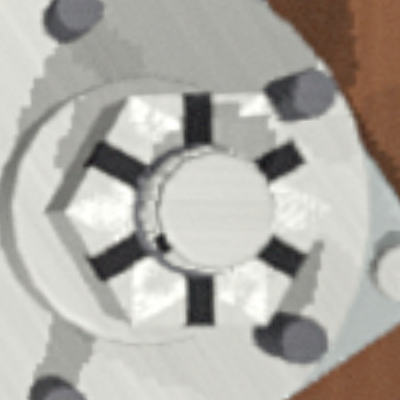

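The view is now settled. The slot pairs agree on an axis at (0.5197, -0.1690) and a flat direction of 90.8°, against tool y at 91.9°. I'm aligning and descending.

Emit:
send_rows:
  increments: "0.003 -0.008 0.1 0.012 1;0.003 -0.008 0.2 0.012 1;0.003 -0.008 0.3 0.012 1;0.003 -0.008 0.36 0.012 1;0.003 -0.008 0.41 0.012 1;0.003 -0.008 0.418 0.012 1;0.003 -0.008 0.418 0.012 1;0.003 -0.008 0.418 0.012 1"

```text
clock: 17.88
tcp_pos: [0.5204, -0.1688, 0.1191]
eef_rot: [[-1.0, -0.015, 0.011], [-0.015, 1.0, -0.0], [-0.011, -0.0, -1.0]]
ft_force: [-0.4, 0.4, 0.0]
width: 0.999
finger_force: 0.0
```

```bash
python3 st.py .5197 -.169 .1185
```

```text
17.875 [ 0.5204 -0.1688  0.1191] [ 0.21   0.571  0.03   2.114 -0.043  0.447  1.86 ]
[[-0.9998, -0.0154, 0.0108], [-0.0154, 0.9999, -0.0002], [-0.0108, -0.0003, -0.9999]]
ydir 90.88
units [ 0.002 -0.001  0.002]
```

Centred within 1 mm. Now closing with a moderate force.

Emit:
send_rows:
  increments: "0.002 0 0 0 0.3;0.002 0 0 0 0.3;0.002 0 0 0 0.3;0.002 0 0 0 0.3;0.002 0 0 0 0.3;0.002 0 0 0 0.3;0.002 0 0 0 0.3"
  force: 60

```text
clock: 18.75
tcp_pos: [0.5194, -0.1682, 0.119]
eef_rot: [[-1.0, -0.015, 0.009], [-0.015, 1.0, 0.001], [-0.009, 0.001, -1.0]]
ft_force: [-0.6, 1.2, 5.2]
width: 0.525
finger_force: 60.9
```

```bash
python3 st.py .5197 -.169 .1185; python3 -c "
from h import *
s=telemetry.sense();print(s['ft_force'].round(2),s['ft_torque'].round(3),s['width'],s['finger_force'])"
```

```text
18.75 [ 0.5194 -0.1682  0.119 ] [ 0.21   0.571  0.029  2.116 -0.044  0.447  1.86 ]
[[-0.9998, -0.0152, 0.0095], [-0.0152, 0.9999, 0.0008], [-0.0095, 0.0007, -1.0]]
ydir 90.87
units [-0.001 -0.003  0.002]
[-0.65  1.24  5.16] [ 0.317  0.228 -0.127] 0.5254855765946361 60.852341651916504
```

Emit:
send_rows:
  increments: "0 0 0.0003 0.11 0.3;0 0 0.0005 0.22 0.3;0 0 0.001 0.33 0.3;0 0 0.001 0.44 0.3;0 0 0.0013 0.55 0.3;0 0 0.0016 0.66 0.3;0 0 0.002 0.77 0.3;0 0 0.002 0.88 0.3;0 0 0.0025 1 0.3;0 0 0.0025 1 0.3"

```text
clock: 20.0
tcp_pos: [0.5192, -0.1683, 0.1182]
eef_rot: [[-0.015, 1.0, 0.009], [1.0, 0.015, 0.001], [0.001, 0.009, -1.0]]
ft_force: [0.2, 1.4, 7.4]
width: 0.529
finger_force: 61.9
```

```bash
cat > f.py <<'E'
from h import *
s=telemetry.sense(); y=s["eef_rot"][:,1]
print(s["clock"],s["tcp_pos"].round(4),"ydir",np.degrees(np.arctan2(y[1],y[0])).round(2),"z",s["eef_rot"][:,2].round(3),"q7",s["qpos"][6].round(3),"F",s['ft_force'].round(1),"T",s['ft_torque'].round(2),"w",round(s['width'],3),round(s['finger_force'],1),"eff7",s["effort"].round(2)[6])
E
python3 f.py
```

```text
20.0 [ 0.5192 -0.1683  0.1182] ydir 0.85 z [ 0.009  0.001 -1.   ] q7 0.804 F [0.2 1.4 7.4] T [-0.09  0.78 -0.18] w 0.529 61.9 eff7 -0.02
```

Emit:
send_rows:
  increments: "0 0 0.0003 0.1 0.3;0 0 0.0005 0.2 0.3;0 0 0.001 0.3 0.3;0 0 0.001 0.3 0.3"

```text
clock: 20.5
tcp_pos: [0.5191, -0.1683, 0.118]
eef_rot: [[0.44, 0.898, 0.009], [0.898, -0.44, 0.001], [0.005, 0.007, -1.0]]
ft_force: [-0.1, 1.3, 8.5]
width: 0.529
finger_force: 62.5
```

```bash
python3 f.py
```

```text
20.5 [ 0.5191 -0.1683  0.118 ] ydir -26.14 z [ 0.009  0.001 -1.   ] q7 0.474 F [-0.1  1.3  8.5] T [ 0.05  0.86 -0.12] w 0.529 62.5 eff7 0.0
```

Emit:
send_rows:
  increments: "0 0 0.0003 0.07 0.3;0 0 0.0005 0.14 0.3;0 0 0.0007 0.22 0.3;0 0 0.0007 0.22 0.3"

```text
clock: 21.0
tcp_pos: [0.5193, -0.1682, 0.1179]
eef_rot: [[0.706, 0.708, 0.007], [0.708, -0.706, -0.001], [0.004, 0.005, -1.0]]
ft_force: [-2.1, -0.5, 9.5]
width: 0.532
finger_force: 81.3
```

```bash
python3 f.py
```

```text
21.0 [ 0.5193 -0.1682  0.1179] ydir -44.9 z [ 0.007 -0.001 -1.   ] q7 0.233 F [-2.1 -0.5  9.5] T [0.03 0.73 2.55] w 0.532 81.3 eff7 -2.58
```

Emit:
send_rows:
  increments: "0 0 0.0003 0.07 0.3;0 0 0.0005 0.14 0.3;0 0 0.0007 0.22 0.3;0 0 0.0007 0.22 0.3"

```text
clock: 21.5
tcp_pos: [0.522, -0.167, 0.1183]
eef_rot: [[0.9, 0.435, 0.009], [0.435, -0.9, -0.001], [0.008, 0.005, -1.0]]
ft_force: [0.5, 2.7, 13.4]
width: 0.532
finger_force: 292.4
```

```bash
python3 f.py
```

```text
21.5 [ 0.522  -0.167   0.1183] ydir -64.22 z [ 0.009 -0.001 -1.   ] q7 -0.022 F [ 0.5  2.7 13.4] T [ 0.13 -0.06  3.63] w 0.532 292.4 eff7 -3.68
```

The torque rose sharply at ydir ≈ -45°, which means bottomed out. The last step then loaded or slipped the grip, so I check the nut's phase against the tool in the wrist view.

```bash
python3 - <<'E'
from meas import *
im=cams.get_image("wrist"); cv2.imwrite("pics/w5.png",im)
P=centre(im,.123,(.5197,-.169),"pics/r5.png"); print(P.round(4).tolist()); print(proj("wrist",(.5197,-.169,.123)))
cv2.imwrite("pics/v5.png",np.hstack([cv2.imread("pics/r5.png"),cv2.resize(im[140:,120:520],(400,340))[:400] if 0 else cv2.copyMakeBorder(cv2.resize(im[:,:],(400,300)),0,100,0,0,cv2.BORDER_CONSTANT)]))
E
python3 f.py
```

```text
[[0.5229, -0.1508, 1703.0], [0.5374, -0.1628, 1940.0], [0.5231, -0.1652, 362.0], [0.4982, -0.1773, 330.0], [0.5153, -0.1889, 883.0]]
[np.float64(322.3879902377494), np.float64(348.0146118267205)]
21.55 [ 0.522  -0.167   0.1183] ydir -64.21 z [ 0.01 -0.   -1.  ] q7 -0.022 F [ 0.1  3.2 12.9] T [ 0.12 -0.1   3.64] w 0.534 292.5 eff7 -3.64
```

View pics/v5.png

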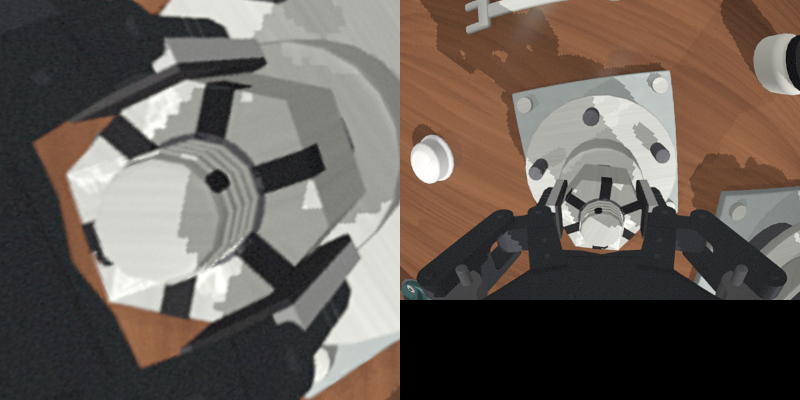

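The picture shows the nut slots at phase ≈ 19° mod 60, so the nut's flat is at about -41° while the pads are at -64°. The nut is home after ≈132°, which fits a start of about 3.2 rad, and the pads then slipped. I'll open, realign, measure and regrip.

Emit:
send_rows:
  increments: "0 0 0 0 1;0 0 0 0 1;0 0 0 0 1;0 0 0 -0.13 1;0 0 0 -0.25 1;0 0 0 -0.25 1;0 0 0 -0.25 1"

```text
clock: 22.42
tcp_pos: [0.519, -0.1689, 0.1168]
eef_rot: [[0.687, 0.726, 0.009], [0.726, -0.687, 0.0], [0.006, 0.006, -1.0]]
ft_force: [-0.5, -0.5, 0.2]
width: 0.997
finger_force: 0.0
```

```bash
python3 f.py
python3 - <<'E'
from meas import *
im=cams.get_image("wrist"); cv2.imwrite("pics/w6.png",im)
P=centre(im,.123,(.5197,-.169),"pics/r6.png")
for p in P:
    d=p[:2]-np.array([.5197,-.169]); print(p.round(4),np.hypot(*d).round(4),np.degrees(np.arctan2(d[1],d[0])).round(1))
E
```

```text
22.425 [ 0.519  -0.1689  0.1168] ydir -43.42 z [ 0.009  0.    -1.   ] q7 0.26 F [-0.5 -0.5  0.2] T [0.04 0.   0.  ] w 0.997 0.0 eff7 0.02
[ 5.232e-01 -1.502e-01  1.759e+03] 0.0191 79.3
[ 5.045e-01 -1.537e-01  2.192e+03] 0.0216 134.8
[ 5.377e-01 -1.627e-01  1.709e+03] 0.0191 19.4
[ 5.252e-01 -1.671e-01  3.430e+02] 0.0058 18.7
[ 4.989e-01 -1.759e-01  5.140e+02] 0.022 -161.5
[ 5.332e-01 -1.813e-01  1.170e+03] 0.0183 -42.2
[ 5.154e-01 -1.901e-01  5.330e+02] 0.0215 -101.6
```

Aligned to within 2°. I'm regripping harder, confirming the stop with a small nudge, and holding.

Emit:
send_rows:
  increments: "0 0 0 -0.022 0.3;0 0 0 -0.022 0.3;0 0 0 -0.022 0.3;0 0 0 -0.022 0.3;0 0 0 -0.022 0.3;0 0 0 -0.022 0.3;0 0 0 -0.022 0.3"
  force: 90

```text
clock: 23.35
tcp_pos: [0.5191, -0.1684, 0.1172]
eef_rot: [[0.659, 0.752, 0.009], [0.752, -0.659, 0.001], [0.007, 0.006, -1.0]]
ft_force: [-1.8, 1.0, 5.7]
width: 0.523
finger_force: 91.5
```

```bash
python3 f.py
```

```text
23.35 [ 0.5191 -0.1684  0.1172] ydir -41.24 z [ 0.009  0.001 -1.   ] q7 0.288 F [-1.8  1.   5.7] T [0.32 0.4  0.  ] w 0.523 91.5 eff7 -0.02
```

Emit:
send_rows:
  increments: "0 0 0 0.03 0.3;0 0 0 0.03 0.3;0 0 0 0.03 0.3;0 0 0 0.03 0.3"

```text
clock: 23.85
tcp_pos: [0.5191, -0.1683, 0.1172]
eef_rot: [[0.681, 0.732, 0.006], [0.732, -0.681, -0.001], [0.003, 0.006, -1.0]]
ft_force: [-2.4, -1.1, 7.5]
width: 0.527
finger_force: 92.7
```

```bash
python3 f.py
```

```text
23.85 [ 0.5191 -0.1683  0.1172] ydir -42.91 z [ 0.006 -0.001 -1.   ] q7 0.262 F [-2.4 -1.1  7.5] T [0.09 0.55 2.9 ] w 0.527 92.7 eff7 -2.96
```

The torque jumps to 2.9 N m within 2°, so the stop is confirmed. Backing off a quarter turn now.

Emit:
send_rows:
  increments: "0 0 -0.0003 -0.1 0.3;0 0 -0.0005 -0.2 0.3;0 0 -0.001 -0.3 0.3;0 0 -0.001 -0.4 0.3;0 0 -0.0013 -0.5 0.3;0 0 -0.0016 -0.6 0.3;0 0 -0.002 -0.7 0.3;0 0 -0.002 -0.8 0.3;0 0 -0.0025 -0.9 0.3;0 0 -0.0025 -1 0.3"

```text
clock: 25.1
tcp_pos: [0.5194, -0.1683, 0.118]
eef_rot: [[-0.722, 0.692, 0.009], [0.692, 0.722, 0.001], [-0.006, 0.007, -1.0]]
ft_force: [0.5, 0.8, 4.7]
width: 0.525
finger_force: 91.8
```

Emit:
send_rows:
  increments: "0 0 0 -0.03 0.3;0 0 0 -0.03 0.3;0 0 0 -0.03 0.3;0 0 0 -0.03 0.3"

```text
clock: 25.6
tcp_pos: [0.5195, -0.1683, 0.1179]
eef_rot: [[-0.751, 0.66, 0.009], [0.66, 0.751, 0.001], [-0.006, 0.007, -1.0]]
ft_force: [0.3, 0.7, 6.0]
width: 0.526
finger_force: 92.1
```

```bash
python3 f.py
python3 - <<'E'
from meas import *
im=cams.get_image("wrist"); cv2.imwrite("pics/w7.png",im)
P=centre(im,.124,(.5197,-.169),"pics/r7.png")
for p in P:
    d=p[:2]-np.array([.5197,-.169]); print(p.round(4),np.hypot(*d).round(4),np.degrees(np.arctan2(d[1],d[0])).round(1))
E
python3 f.py
```

```text
25.6 [ 0.5195 -0.1683  0.1179] ydir 48.67 z [ 0.009  0.001 -1.   ] q7 1.377 F [0.3 0.7 6. ] T [0.38 0.57 0.18] w 0.526 92.1 eff7 -0.11
[ 5.135e-01 -1.507e-01  1.748e+03] 0.0193 108.6
[ 5.008e-01 -1.651e-01  1.754e+03] 0.0193 168.3
[ 5.409e-01 -1.731e-01  6.060e+02] 0.0216 -11.0
[ 5.266e-01 -1.893e-01  6.130e+02] 0.0215 -71.2
25.65 [ 0.5194 -0.1684  0.118 ] ydir 48.66 z [ 0.009  0.001 -1.   ] q7 1.377 F [-0.3  0.3  5.6] T [0.37 0.56 0.06] w 0.53 92.1 eff7 -0.11
```

View pics/r7.png

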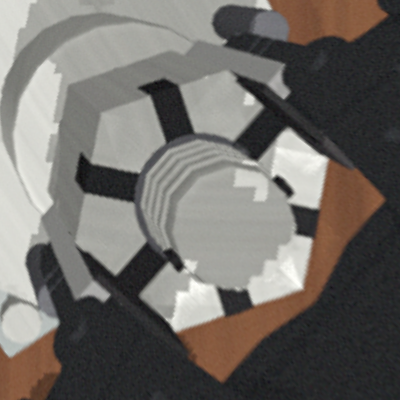

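The picture shows both pads flat on the nut. The slots at 108.6° and 168.3° put the gripped flat at about 48.7°, level with tool y at 48.7°, so the nut is 90° back from its stop. It is still and held at 92 N, so I'm handing in.

```bash
python3 -c "
from cell import order
print(order.finish_job())"
```

```text
the job is handed in; nothing more can be done
None
```

The job is handed in: the nut was run down until turning torque jumped to 2.9 N m at the stop, then backed off about 90°, and it is held still at about 92 N with nothing else on the bench touched as far as I could tell; the hand-in gave no verdict.

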